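Tip the returned charger carton into the green frame

TASK

The returned charger carton has been checked and is fine: push it, still standing, across the mat to the green taped frame, then push it over near its top so that it comes down flat on its broad face wholly inside the green frame, in one go, rather than being shoved in while lying down. Only push it with the fingers, never lift it, and leave the light meter, the lens hoods and the loupe where they are.

Things in the scene. Friction and masses are not known exactly. Their poses are not given: they have to be found in the camera images.
- carton: white card carton, blue band round its foot, rigid, about 0.22 kg, standing on the mat between the frames: 100 mm tall (z), 85 wide (x), 45 thick (y). Origin: centre of its underside. Broad faces look along its +y and -y, towards the frames, within a few degrees. Pushed within 15 mm of the mat it slides; pushed in its upper third it tips. In a low push keep the gripper's body off its top
- carton_mid (a point): centre of the carton, 50 mm above its underside; same axes
- carton_foot_a (a point): carton corner point, half-way through its 45 mm thickness: the bottom edge at its own +x end
- carton_foot_b (a point): carton corner point, half-way through its 45 mm thickness: the bottom edge at its own -x end
- carton_top_a (a point): carton corner point, half-way through its 45 mm thickness: the top edge at its own +x end
- carton_top_b (a point): carton corner point, half-way through its 45 mm thickness: the top edge at its own -x end
- green_frame: rectangle of green tape stuck flat on the mat, no raised edge: 140 mm (x) by 160 mm (y) inside, tape 15 mm wide, so 170 by 190 outside. Left or right of the carton, which is pushed and tipped along the frame's y, towards it. Origin: its centre, on top of the mat (3 mm above the counter)
- orange_frame: the same frame in orange tape, on the other side of the carton; not used today
- mat: grey-blue rubber counter mat, fixed, 440 mm (x) by 780 mm (y) and 3 mm thick, its top 3 mm above the counter; all the things here stand on it. Origin: centre of its underside
- light_meter: silver hand light meter lying flat, 60 mm by 115 mm (its y), 31 mm high at its white dome. Origin: underside, near its middle
- hood_a: black lens hood, a flared ring 72 mm across and 36 mm high. Origin: centre of its underside
- hood_b: a second black lens hood, the same
- loupe: red plastic loupe, standing, 52 mm across and 48 mm high. Origin: centre of its underside

How it is judged:
On the way, in this order (a step that is already met when the one before it is completed fails the run):
1. The carton, still standing, has been pushed up to the green frame: its leading foot has reached the tape (angle between carton's own z axis and vertical below 0.2 rad and y of carton in the frame of green_frame between -0.12 and 0.12 m and x of carton in the frame of green_frame between -0.06 and 0.06 m), for 0.1 s.
2. The carton has been tipped over and lies flat on a broad face inside the green frame (x of carton_foot_a in the frame of green_frame between -0.085 and 0.085 m and y of carton_foot_a in the frame of green_frame between -0.095 and 0.095 m and x of carton_foot_b in the frame of green_frame between -0.085 and 0.085 m and y of carton_foot_b in the frame of green_frame between -0.095 and 0.095 m and x of carton_top_a in the frame of green_frame between -0.085 and 0.085 m and y of carton_top_a in the frame of green_frame between -0.095 and 0.095 m and x of carton_top_b in the frame of green_frame between -0.085 and 0.085 m and y of carton_top_b in the frame of green_frame between -0.095 and 0.095 m and (angle between carton's own y axis and vertical below 0.08 rad or angle between carton's own y axis and vertical above 3.0616 rad)), for 0.2 s.
At the end, for the whole second after the job is handed in: The carton lies at rest flat on a broad face (within 0.08 rad), no part of it beyond the outer edge of the green tape; light meter, lens hoods and loupe within 12 mm of where they began (all of step 2 and linear speed of carton below 0.02 m/s and distance of each of light_meter, hood_a, hood_b, loupe from where it was at the start of the episode below 0.012 m); the robot touches nothing.
It fails at once if the carton comes down lying, or is moved lying, beyond the outer edge of the green tape (angle between carton's own z axis and vertical above 1.5 rad and not (x of carton_foot_a in the frame of green_frame between -0.085 and 0.085 m and y of carton_foot_a in the frame of green_frame between -0.095 and 0.095 m and x of carton_foot_b in the frame of green_frame between -0.085 and 0.085 m and y of carton_foot_b in the frame of green_frame between -0.095 and 0.095 m and x of carton_top_a in the frame of green_frame between -0.085 and 0.085 m and y of carton_top_a in the frame of green_frame between -0.095 and 0.095 m and x of carton_top_b in the frame of green_frame between -0.085 and 0.085 m and y of carton_top_b in the frame of green_frame between -0.095 and 0.095 m)).
It fails at once if the carton is lifted off the mat (height (world z) of carton_mid above 0.075 m or (angle between carton's own z axis and vertical below 0.1 rad and height (world z) of carton above 0.013 m) or (angle between carton's own z axis and vertical above 1.45 rad and height (world z) of carton_mid above 0.042 m)).
It fails at once if the light meter, a lens hood or the loupe is shifted (distance of any of light_meter, hood_a, hood_b, loupe from where it was at the start of the episode above 0.012 m).
It also fails if it takes over 38 s, if anything falls off the work surface, if the arm or the gripper's body presses on something with over 40 N, if the wrist force passes 120 N, or if a joint passes its speed limit or range.

ROBOT

A 7-joint arm with a two-finger parallel gripper is mounted at the origin on the work surface. World frame = base frame: x ahead of the robot, y to its left, z up, the work surface at z = 0. Lengths are in m, angles in rad, forces in N, time in s.
With the tool pointing down it reaches from about 0.4 to 0.875 m from the base axis. Payload 19.3 kg.
Tool frame: the origin (TCP) lies at the very end of the fingers, on their centre line; the grasp point (between the pads) lies 19 mm behind it; z points along the fingers, y is the direction in which the jaws open and shut (so a half turn about z gives the same grasp; the last joint's range is limited). The gripper opens to 85 mm and grips with 20 to 120 N. Pads are 22 mm wide; open, the fingers measure 114 mm over their backs; the gripper's body (76 mm by 85 mm) begins 54 mm behind the grasp point. The pads swing forward as they close: fully open they stand 13 mm farther back than shut.
Start: joints at [-1.257, 0.521, -0.036, 1.599, 0.021, 1.021, -0.113], TCP at [0.234, 0.58, 0.231] pointing down, gripper open.
Joint ranges: [-2.91, 2.91], [-0.3, 2.13], [-1.5, 1.42], [0.17, 2.43], [-1.26, 4.41], [0.16, 1.93], [-2.52, 2.52]. Speed limits (rad/s): [1.89, 1.89, 2.39, 2.39, 3.01, 3.01, 3.01].

INTERFACE

Orientations are given as [roll, pitch, yaw] about the fixed x, y, z axes, in that order (R = Rz(yaw) Ry(pitch) Rx(roll)).
In Python, from workcell import bot, vision, job_done gives the robot as it stands.
- The arm moves only by the tool arm_command, never from a script. Its arguments are lists of equal length, an entry for each row: "gripper": the finger opening in cm, from 0 to 8.54; "slide": the shift along the tool's x, y, z in cm, a list of three; "turn": the turn, a rotation vector about the tool's x, y, z in degrees, a list of three. A call has 1 to 5 rows; each row is the pose to reach, as a shift and turn from the pose commanded when the call began, along the tool's axes at that moment; what a row does not reach only later rows make up. A row lasts 1/8 s, in which the tool goes at most 62.5 mm and 10.7 degrees, less where a joint would pass 70% of its speed; a pose out of reach is approached as far as the arm can. A call with a gripper value outside its range is refused whole. The fingers move at their own pace and stop on an object; "force" is the grip in N (left out, the last holds). Time passes only in rows, so rows that repeat a pose let the fingers close. It gives the time, the measured TCP pose, the force and the opening at its end, in the units of the state.
- bot.observe(): the state, without advancing time (a new reading comes with each control period).
- vision.grab_frame(name): name is "scene" or "top" or "wrist"; returns the picture (400x640x3 uint8, blue, green, red); there is no depth.
- vision.camera_model(name): a dict with "mtx" (3x3 intrinsics, pixels), "T" (4x4, takes a point from camera to world coordinates). Camera axes: x right, y down, z forward; pixel columns grow to the right and rows downward; lengths in m; the calibration is good to about 2 mm. A picture is of the moment at which its call begins: read the wrist's pose just before it. camera_model takes no time and is no camera call; for the wrist camera it gives the pose at the moment of the call.
- job_done(): hands the job in, once; it reports no verdict.
The state is a dict: "clock": time; "qpos": joint angles; "qd": joint speeds; "joint_efforts": joint torques, N m; "position": TCP position; "tool_rot": TCP orientation; "force": force on the tool from outside, world axes, zero at the start; "moment": the same for the moment, N m; "grip_width": finger opening in m.
Only numpy, scipy, OpenCV 4.12 (cv2) and the standard library are available. Lean on these libraries where they do the work, as an engineer would, in place of code of your own. Each camera call takes 0.05 s, during which the arm holds its last target. There are 200 camera calls.

## Working session

There is one attempt and no reset: what is moved stays moved. The work goes in short steps, Python scripts to look and compute and a tool call to move; the robot and the scene stay as the last step left them, time stands still between calls to the robot, and variables do not carry over. Pictures are saved under pics/ and viewed, about 8 in all and at most 12, crops included, and the job is handed in when it is done.

Besides the shell and the picture viewer there is one more tool, called after "Emit:" as a command line: name --argument value ..., lists and objects as JSON in quotes. arm_command: Moves the arm, as the interface text tells. Its arguments: {"type":"object","properties":{"gripper":{"type":"array","items":{"type":"number"}},"slide":{"type":"array","items":{"type":"array","items":{"type":"number"}}},"turn":{"type":"array","items":{"type":"array","items":{"type":"number"}}},"force":{"type":"number"}},"required":["gripper","slide","turn"]}

```bash
mkdir -p pics; cat > h.py <<'E'
import numpy as np, cv2
from workcell import bot, vision, job_done
from scipy.spatial.transform import Rotation as R
def ray(cam,px,z):
    K,T=np.array(cam["mtx"]),np.array(cam["T"])
    d=T[:3,:3]@np.linalg.solve(K,np.array([px[0],px[1],1.])); o=T[:3,3]
    return o+d*(z-o[2])/d[2]
def proj(cam,p):
    K,T=np.array(cam["mtx"]),np.array(cam["T"])
    c=K@(T[:3,:3].T@(np.array(p)-T[:3,3])); return c[:2]/c[2]
E
python3 - <<'E'
from h import *
s=bot.observe(); print(s)
for n in ("top","scene"):
    im=vision.grab_frame(n); cv2.imwrite(f"pics/{n}0.png",im); c=vision.camera_model(n); np.savez(f"pics/{n}.npz",**c); print(n,np.array(c["mtx"]).round(1).tolist(),np.array(c["T"]).round(3).tolist())
E
```

```text
{'clock': 0.0, 'qpos': array([-1.25720641,  0.5220194 , -0.03631561,  1.60000266,  0.02122408,
        1.02109493, -0.11278524]), 'qd': array([-1.56368256e-03, -2.33117300e-05,  2.57006996e-04, -4.54016975e-04,
        1.55955738e-04,  5.08856379e-04,  5.83721483e-04]), 'joint_efforts': array([-5.46185274e-04, -9.27059555e+01,  1.97988778e+00, -3.69957840e+01,
        1.80167193e-02,  7.81165611e-03,  2.43990650e-05]), 'position': array([0.23394452, 0.57920245, 0.23072443]), 'tool_rot': array([-3.14045893e+00,  1.07510628e-04,  2.75780985e+00]), 'force': array([-0.63999698,  0.68576866,  0.61751168]), 'moment': array([-0.04197562,  0.00571203, -0.04138338]), 'grip_width': 0.08490499056617377}
top [[377.2, 0.0, 320.6], [0.0, 377.2, 204.7], [0.0, 0.0, 1.0]] [[0.046, -0.978, 0.202, 0.408], [-0.999, -0.044, 0.012, 0.008], [-0.003, -0.202, -0.979, 0.923], [0.0, 0.0, 0.0, 1.0]]
scene [[467.6, 0.0, 319.7], [0.0, 467.6, 201.5], [0.0, 0.0, 1.0]] [[0.695, 0.611, -0.38, 0.904], [0.719, -0.597, 0.356, -0.31], [-0.01, -0.521, -0.854, 0.839], [0.0, 0.0, 0.0, 1.0]]
```

View pics/top0.png

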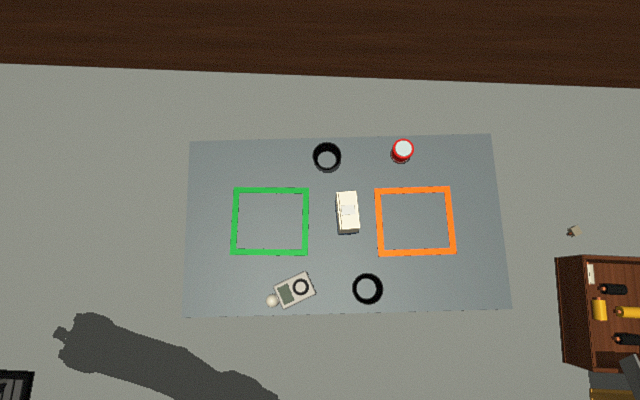

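View pics/scene0.png

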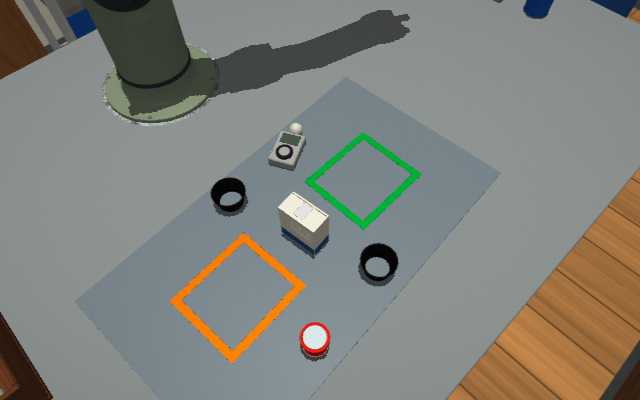

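The top picture shows the green frame at about (270,221), left (+y). The carton's top is at (347,212), the orange frame at (415,221), hoods at (327,157) and (368,289), the loupe at (402,150) and the meter at (293,289). The scene picture agrees.

```bash
cat > m.py <<'E'
from h import *
def frame(im,cam,lo=(45,100,60),hi=(85,255,255)):
    m=cv2.inRange(cv2.cvtColor(im,cv2.COLOR_BGR2HSV),lo,hi)
    cs=max(cv2.findContours(m,cv2.RETR_EXTERNAL,cv2.CHAIN_APPROX_NONE)[0],key=cv2.contourArea)
    w=np.array([ray(cam,p[0],.003)[:2] for p in cs]).astype(np.float32)
    return cv2.minAreaRect(w*1000)
def carton(im,cam,roi,z=.103):
    x0,y0,x1,y1=roi
    m=cv2.inRange(cv2.cvtColor(im,cv2.COLOR_BGR2HSV),(0,0,150),(50,75,255)); k=np.zeros_like(m); k[y0:y1,x0:x1]=m[y0:y1,x0:x1]
    cs=max(cv2.findContours(k,cv2.RETR_EXTERNAL,cv2.CHAIN_APPROX_NONE)[0],key=cv2.contourArea)
    w=np.array([ray(cam,p[0],z)[:2] for p in cs]).astype(np.float32)
    return cv2.minAreaRect(w*1000),cv2.boxPoints(cv2.minAreaRect(w*1000)).round(0).tolist(),cs[:,0].min(0),cs[:,0].max(0)
E
python3 - <<'E'
from m import *
for n in("top","scene"):
    im=cv2.imread(f"pics/{n}0.png"); c=np.load(f"pics/{n}.npz")
    print(n,frame(im,c))
    roi=(325,180,370,245) if n=="top" else (270,185,335,255)
    print(carton(im,c,roi))
    if n=="top":
        for k,p,z in(("hoodfar",(327,155),.039),("hoodnear",(368,288),.039),("loupe",(403,148),.051),("meter",(294,289),.015),("dome",(272,300),.03)): print(k,ray(c,p,z).round(3))
        crop=im[130:320,220:430]; cv2.imwrite("pics/c0.png",cv2.resize(crop,None,fx=3.8,fy=3.8,interpolation=cv2.INTER_CUBIC)[:600])
    else:
        for k,p,z in(("hoodnear",(228,187),.039),("hoodfar",(379,254),.039),("loupe",(315,337),.051)): print(k,ray(c,p,z).round(3))
        crop=im[180:270,250:350]; cv2.imwrite("pics/c1.png",cv2.resize(crop,None,fx=6,fy=6,interpolation=cv2.INTER_CUBIC))
E
```

```text
top ((552.8192138671875, 143.53819274902344), (170.28053283691406, 190.32937622070312), 1.9207175970077515)
(((569.1809692382812, -42.18152618408203), (87.51841735839844, 48.33740234375), 7.378430366516113), [[523.0, -24.0], [529.0, -72.0], [616.0, -61.0], [609.0, -13.0]], array([336, 190], dtype=int32), array([360, 229], dtype=int32))
hoodfar [0.716 0.009 0.039]
hoodnear [ 0.401 -0.098  0.039]
loupe [ 0.738 -0.175  0.051]
meter [0.39  0.073 0.015]
dome [0.364 0.121 0.03 ]
scene ((552.5592651367188, 146.60617065429688), (171.67605590820312, 191.7739715576172), 1.8608877658843994)
(((569.531005859375, -39.97758865356445), (85.26768493652344, 45.38533401489258), 7.367710113525391), [[524.0, -23.0], [530.0, -68.0], [615.0, -57.0], [609.0, -12.0]], array([278, 192], dtype=int32), array([328, 232], dtype=int32))
hoodnear [ 0.392 -0.087  0.039]
hoodfar [0.708 0.022 0.039]
loupe [ 0.739 -0.173  0.051]
```

View pics/c1.png

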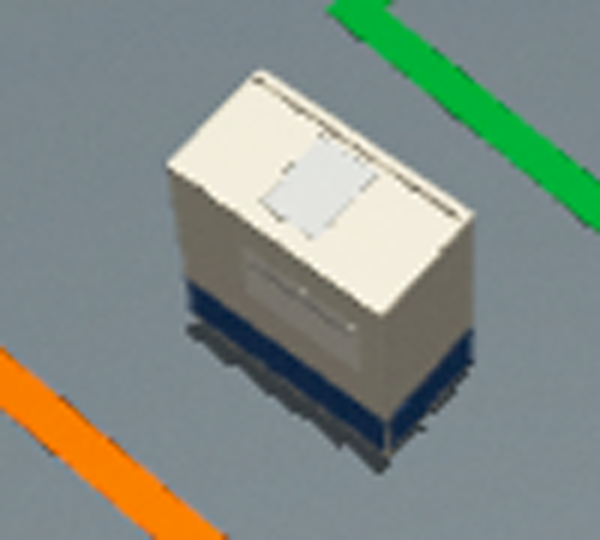

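View pics/c0.png

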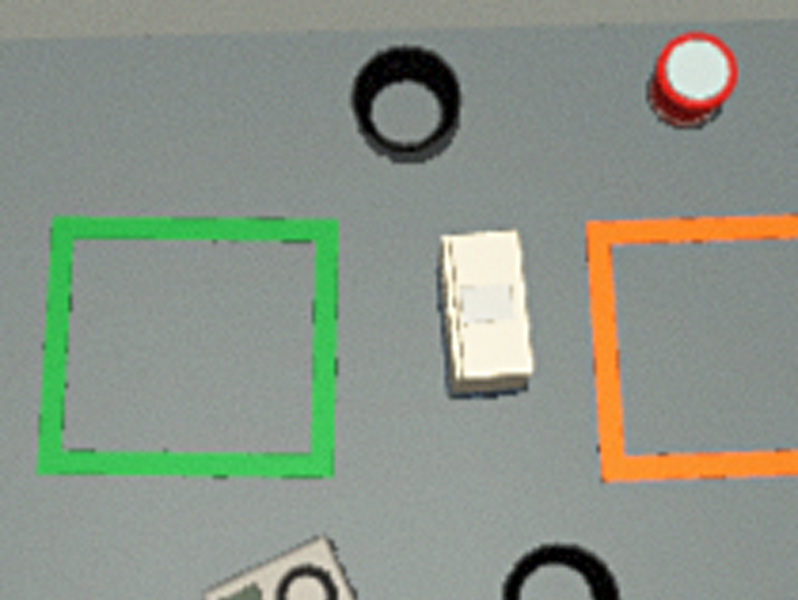

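Both views agree. The carton is centred at about (0.569, -0.041) with yaw 7.4°, and its size matches. The frame is centred at (0.553, 0.145) with yaw 1.9° and measures 170 x 190, as given. I'll push straight along the carton's own normal for about 110 mm, which takes out the x offset. The tool will be tilted 28° so its body stays clear of the carton's top.

```bash
cat > go.py <<'E'
import sys; from h import *
x,y,z,yaw,tilt=map(float,sys.argv[1:6])   # tool x forward = yaw; tilt about tool y, deg
s=bot.observe(); Rc=R.from_euler("xyz",s["tool_rot"])
Rt=R.from_euler("xyz",[180,0,yaw],degrees=True)*R.from_euler("y",tilt,degrees=True)
print("t",s["clock"],"pos",s["position"].round(4),"F",s["force"].round(1))
print("slide cm",(Rc.inv().apply(np.array([x,y,z])-s["position"])*100).round(2),"turn deg",(Rc.inv()*Rt).as_rotvec(degrees=True).round(1))
E
python3 go.py .580 -.123 .2 97.4 28
```

```text
t 0.1 pos [0.234  0.5792 0.2308] F [-0.  -0.1  0.2]
slide cm [-58.38 -52.15   3.14] turn deg [-14.8  25.4  59.3]
```

Emit:
arm_command --gripper '[4,4,4,4,4]' --slide '[[-58.4,-52.2,3],[-58.4,-52.2,3],[-58.4,-52.2,3],[-58.4,-52.2,3],[-58.4,-52.2,3]]' --turn '[[-14.8,25.4,59.3],[-14.8,25.4,59.3],[-14.8,25.4,59.3],[-14.8,25.4,59.3],[-14.8,25.4,59.3]]'

```text
clock: 0.72
position: [0.3724, 0.2985, 0.2195]
tool_rot: [3.097, -0.403, 1.912]
force: [0.9, 0.2, -0.2]
grip_width: 0.0402
```

```bash
python3 go.py .580 -.123 .2 97.4 28
```

```text
t 0.725 pos [0.3724 0.2985 0.2195] F [ 0.9  0.2 -0.2]
slide cm [-43.7    6.17 -16.23] turn deg [-2.7  4.7 11.1]
```

Emit:
arm_command --gripper '[4,4,4,4,4]' --slide '[[-43.7,6.2,-16.2],[-43.7,6.2,-16.2],[-43.7,6.2,-16.2],[-43.7,6.2,-16.2],[-43.7,6.2,-16.2]]' --turn '[[-2,3,8],[-2,3,8],[-2,3,8],[-2,3,8],[-2,3,8]]'

```text
clock: 1.35
position: [0.5119, 0.0193, 0.2067]
tool_rot: [3.126, -0.457, 1.766]
force: [0.9, 1.2, 0.6]
grip_width: 0.04
```

```bash
python3 go.py .580 -.123 .15 97.4 28
```

```text
t 1.35 pos [0.5119 0.0193 0.2067] F [0.9 1.2 0.6]
slide cm [-16.21   3.94  -1.59] turn deg [-0.9  1.8  3.4]
```

Emit:
arm_command --gripper '[4,4,4,4,4]' --slide '[[-16.2,3.9,-1.6],[-16.2,3.9,-1.6],[-16.2,3.9,-1.6],[-16.2,3.9,-1.6],[-16.2,3.9,-1.6]]' --turn '[[-0.5,1,2.5],[-0.5,1,2.5],[-0.5,1,2.5],[-0.5,1,2.5],[-0.5,1,2.5]]'

```text
clock: 1.98
position: [0.5788, -0.1204, 0.1501]
tool_rot: [3.14, -0.475, 1.718]
force: [0.8, -0.8, -0.2]
grip_width: 0.0402
```

```bash
python3 go.py .580 -.123 .03 97.4 28; python3 - <<'E'
from m import *
im=vision.grab_frame("wrist"); cv2.imwrite("pics/w1.png",im)
im=vision.grab_frame("scene"); cv2.imwrite("pics/s1.png",im[120:380,150:450])
E
```

```text
t 1.975 pos [ 0.5788 -0.1204  0.1501] F [ 0.8 -0.8 -0.2]
slide cm [-5.74  0.06 10.56] turn deg [-0.4  0.8  0.9]
```

View pics/w1.png

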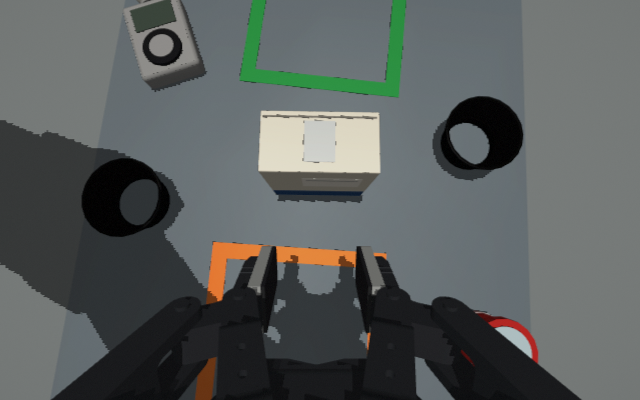

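The wrist view shows the carton straight ahead, centred at column 320 against the fingers at about 318, and square to them. The loupe and hoods are off to the sides. Next I descend.

Emit:
arm_command --gripper '[4,4,4,4]' --slide '[[-2.9,0,5.3],[-5.7,0,10.5],[-6.7,0,12.3],[-6.7,0,12.3]]' --turn '[[0,0.8,0.8],[0,0.8,0.8],[0,0.8,0.8],[0,0.8,0.8]]'

```text
clock: 2.58
position: [0.5798, -0.1239, 0.0106]
tool_rot: [-3.136, -0.489, 1.702]
force: [0.3, 0.2, 0.3]
grip_width: 0.0401
```

```bash
python3 go.py .5765 -.095 .008 97.4 28
```

```text
t 2.575 pos [ 0.5798 -0.1239  0.0106] F [0.3 0.2 0.3]
slide cm [2.45 0.06 1.59] turn deg [-0.4 -0.   0.1]
```

Emit:
arm_command --gripper '[4,4,4,4,4]' --slide '[[1.2,0,0.85],[2.2,0,1.38],[3.1,0,1.86],[3.8,0,2.2],[4.5,0,2.56]]' --turn '[[0,0,0],[0,0,0],[0,0,0],[0,0,0],[0,0,0]]'

```text
clock: 3.2
position: [0.5729, -0.0726, 0.009]
tool_rot: [-3.137, -0.489, 1.702]
force: [-0.8, 0.3, 0.3]
grip_width: 0.0401
```

```bash
python3 go.py .5688 -.034 .009 97.4 28
```

```text
t 3.2 pos [ 0.5729 -0.0726  0.009 ] F [-0.8  0.3  0.3]
slide cm [3.42 0.11 1.82] turn deg [-0.3  0.   0.1]
```

Emit:
arm_command --gripper '[4,4,4,4,4]' --slide '[[0.5,0,0.27],[1.1,0,0.58],[1.8,0,0.96],[2.5,0,1.33],[3.2,0,1.7]]' --turn '[[0,0,0],[0,0,0],[0,0,0],[0,0,0],[0,0,0]]'

```text
clock: 3.82
position: [0.568, -0.0365, 0.0088]
tool_rot: [-3.136, -0.489, 1.702]
force: [-0.3, -1.7, 0.8]
grip_width: 0.0399
```

```bash
python3 go.py .5688 -.034 .009 97.4 28;  python3 - <<'E'
from m import *
im=vision.grab_frame("scene"); cv2.imwrite("pics/s2.png",cv2.resize(im[120:300,200:440],None,fx=3,fy=3))
E
```

```text
t 3.825 pos [ 0.568  -0.0365  0.0088] F [-0.3 -1.7  0.8]
slide cm [0.22 0.11 0.09] turn deg [-0.3 -0.   0.1]
```

View pics/s2.png

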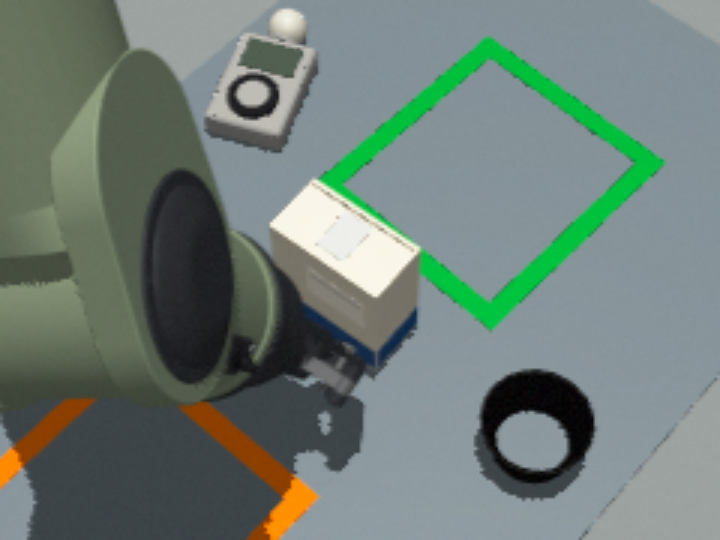

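The carton slides upright with its top at about (345,240) in the crop, square to the fingers, and the body is clear. I continue the push.

Emit:
arm_command --gripper '[4,4,4,4,4]' --slide '[[0.7,0,0.37],[1.4,0,0.74],[2.1,0,1.12],[2.8,0,1.49],[3.4,0,1.8]]' --turn '[[0,0,0],[0,0,0],[0,0,0],[0,0,0],[0,0,0]]'

```text
clock: 4.5
position: [0.5628, 0.0017, 0.0089]
tool_rot: [-3.136, -0.489, 1.702]
force: [0.5, -0.6, -2.0]
grip_width: 0.04
```

```bash
python3 - <<'E'
from m import *
s=bot.observe();print(s["clock"],s["position"].round(4))
for n in("top","scene"):
    im=vision.grab_frame(n);cv2.imwrite(f"pics/{n}3.png",im);c=np.load(f"pics/{n}.npz")
    p=proj(c,[.56,.035,.103]);print(n,p); x,y=p.astype(int)
    try: print(carton(im,c,(x-42,y-40,x+42,y+40)))
    except Exception as e: print(e)
E
```

```text
4.5 [0.5628 0.0017 0.0089]
top [312.68765129 211.91450721]
(((559.44091796875, 28.71190071105957), (87.94083404541016, 46.578041076660156), 7.442875385284424), [[513.0, 46.0], [519.0, -0.0], [606.0, 11.0], [600.0, 58.0]], array([304, 193], dtype=int32), array([326, 232], dtype=int32))
scene [328.57445158 183.86172535]
(((559.5100708007812, 33.476600646972656), (85.68208312988281, 45.576087951660156), 7.4424238204956055), [[514.0, 51.0], [520.0, 5.0], [605.0, 16.0], [599.0, 62.0]], array([303, 166], dtype=int32), array([352, 203], dtype=int32))
```

Emit:
arm_command --gripper '[4,4,4,4,4]' --slide '[[0.7,0,0.37],[1.4,0,0.74],[2.1,0,1.12],[2.8,0,1.49],[3.4,0,1.8]]' --turn '[[0,0,0],[0,0,0],[0,0,0],[0,0,0],[0,0,0]]'

```text
clock: 5.22
position: [0.5577, 0.0398, 0.009]
tool_rot: [-3.136, -0.489, 1.702]
force: [0.5, -0.7, -0.7]
grip_width: 0.0399
```

Emit:
arm_command --gripper '[4,4]' --slide '[[0,0,0],[-1.0,0,-0.53]]' --turn '[[0,0,0],[0,0,0]]'

```text
clock: 5.48
position: [0.5593, 0.0282, 0.0091]
tool_rot: [-3.137, -0.489, 1.703]
force: [0.4, -1.5, -0.1]
grip_width: 0.0401
```

```bash
python3 - <<'E'
from m import *
s=bot.observe();print(s["clock"],s["position"].round(4))
for n in("top","scene"):
    im=vision.grab_frame(n);cv2.imwrite(f"pics/{n}4.png",im);c=np.load(f"pics/{n}.npz")
    p=proj(c,[.555,.07,.103]); x,y=p.astype(int)
    print(n,carton(im,c,(x-42,y-40,x+42,y+40)))
E
python3 go.py .571 -.04 .08 97.4 0
```

```text
5.475 [0.5593 0.0282 0.0091]
top (((553.981689453125, 69.22545623779297), (88.34162139892578, 47.741241455078125), 7.209981918334961), [[507.0, 87.0], [513.0, 40.0], [601.0, 51.0], [595.0, 98.0]], array([286, 194], dtype=int32), array([308, 234], dtype=int32))
scene (((554.2268676757812, 71.62435150146484), (86.17745971679688, 45.53606033325195), 7.6257781982421875), [[508.0, 88.0], [515.0, 43.0], [600.0, 55.0], [594.0, 100.0]], array([316, 153], dtype=int32), array([364, 189], dtype=int32))
t 5.575 pos [0.5597 0.0258 0.0088] F [-0.2 -0.4 -0.5]
slide cm [-2.56  0.23 -9.41] turn deg [ -0.3 -27.9   0.1]
```

The carton stands at (0.554, 0.0705), which is frame y of about -0.0745. Next I back off, rise and straighten the tool for the tipping push.

Emit:
arm_command --gripper '[4,4,4,4,4]' --slide '[[-4.4,0,-2.3],[-4.4,0,-5.5],[-2.6,0.2,-9.4],[-2.6,0.2,-9.4],[-2.6,0.2,-9.4]]' --turn '[[0,0,0],[0,-5,0],[0,-15,0],[0,-25,0],[0,-28,0]]'

```text
clock: 6.2
position: [0.5712, -0.0365, 0.0808]
tool_rot: [-3.139, 0.003, 1.707]
force: [0.3, -0.0, -1.2]
grip_width: 0.04
```

```bash
python3 go.py .5618 .022 .082 97.4 0
```

```text
t 6.2 pos [ 0.5712 -0.0365  0.0808] F [ 0.3 -0.  -1.2]
slide cm [ 5.92 -0.13 -0.14] turn deg [-0.1  0.2  0.4]
```

Emit:
arm_command --gripper '[4,4,4,4,4]' --slide '[[3.5,0,-0.2],[6.2,0,-0.3],[7.2,0,-0.3],[7.9,0,-0.3],[8.6,0,-0.3]]' --turn '[[0,0,0],[0,0,0],[0,0,0],[0,0,0],[0,0,0]]'

```text
clock: 6.82
position: [0.5593, 0.0461, 0.0828]
tool_rot: [-3.137, 0.001, 1.703]
force: [0.4, -0.2, 0.8]
grip_width: 0.0398
```

```bash
python3 - <<'E'
from m import *
im=vision.grab_frame("scene"); cv2.imwrite("pics/s5.png",cv2.resize(im[100:280,200:440],None,fx=3,fy=3))
E
```

```text
(no output)
```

View pics/s5.png

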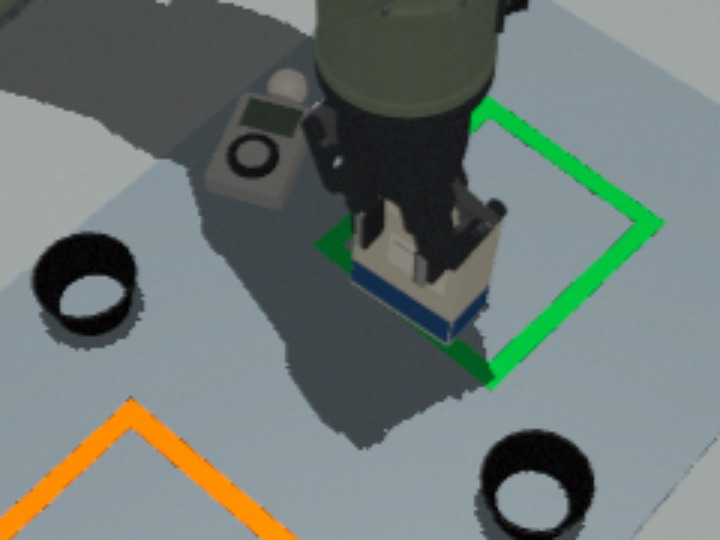

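The fingers are on the upper back face and the carton's rear foot is beginning to lift at about (450,340). I carry the push through.

Emit:
arm_command --gripper '[4,4,4,4,4]' --slide '[[0.8,0,0],[1.7,0,0],[2.6,0,0],[3.5,0,0],[4.3,0,0]]' --turn '[[0,0,0],[0,0,0],[0,0,0],[0,0,0],[0,0,0]]'

```text
clock: 7.5
position: [0.5533, 0.0904, 0.0827]
tool_rot: [-3.137, -0.0, 1.705]
force: [0.3, -0.7, 0.0]
grip_width: 0.0402
```

Emit:
arm_command --gripper '[4,4,4]' --slide '[[0.4,0,0],[0.4,0,0],[0.4,0,0]]' --turn '[[0,0,0],[0,0,0],[0,0,0]]'

```text
clock: 7.88
position: [0.5529, 0.0932, 0.0828]
tool_rot: [-3.137, 0.0, 1.704]
force: [0.8, -0.0, -1.2]
grip_width: 0.0399
```

```bash
python3 - <<'E'
from m import *
im=vision.grab_frame("scene"); cv2.imwrite("pics/s6.png",cv2.resize(im[100:280,200:440],None,fx=3,fy=3))
E
```

```text
(no output)
```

View pics/s6.png

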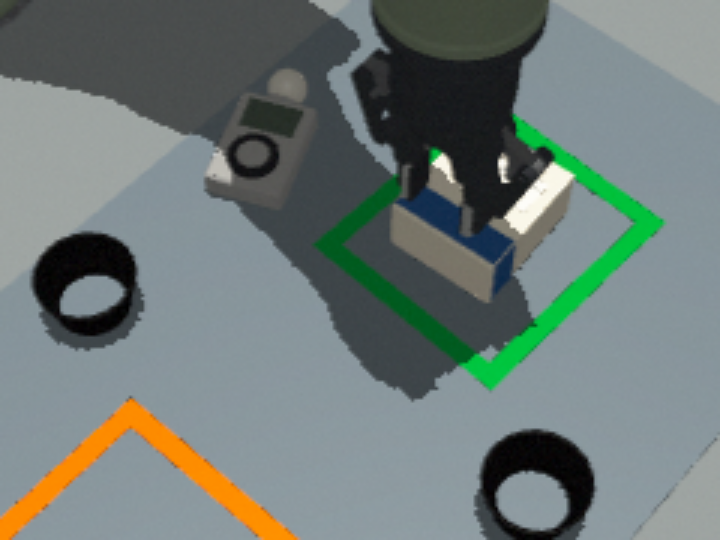

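The carton lies flat with its band up at about (455,230) in the crop, inside the frame. I now lift away and check.

Emit:
arm_command --gripper '[4,4,4,4,4]' --slide '[[0,0,-5],[-2,0,-11],[-8,0,-13],[-14,0,-13],[-20,0,-13]]' --turn '[[0,0,0],[0,0,0],[0,0,0],[0,0,0],[0,0,0]]'

```text
clock: 8.55
position: [0.5802, -0.1066, 0.2132]
tool_rot: [-3.138, -0.0, 1.704]
force: [0.4, 1.0, -0.7]
grip_width: 0.0399
```

Emit:
arm_command --gripper '[4,4,4]' --slide '[[-4,0,0],[-4,0,0],[-4,0,0]]' --turn '[[0,0,0],[0,0,0],[0,0,0]]'

```text
clock: 8.93
position: [0.5853, -0.144, 0.2126]
tool_rot: [-3.137, -0.0, 1.704]
force: [-0.0, 0.9, -0.2]
grip_width: 0.0401
```

```bash
python3 - <<'E'
from m import *
s=bot.observe();print(s["clock"],s["position"].round(3),s["force"].round(1))
for n in("top","scene"):
    im=vision.grab_frame(n);cv2.imwrite(f"pics/{n}7.png",im);c=np.load(f"pics/{n}.npz")
    x,y=proj(c,[.552,.145,.048]).astype(int)
    old=cv2.imread(f"pics/{n}0.png")
    m=cv2.inRange(cv2.cvtColor(im,cv2.COLOR_BGR2HSV),(0,0,110),(50,75,255))|cv2.inRange(cv2.cvtColor(im,cv2.COLOR_BGR2HSV),(105,120,20),(130,255,255))
    k=np.zeros_like(m);k[y-45:y+45,x-45:x+45]=m[y-45:y+45,x-45:x+45]
    q=max(cv2.findContours(k,cv2.RETR_EXTERNAL,cv2.CHAIN_APPROX_NONE)[0],key=cv2.contourArea)
    r=cv2.minAreaRect(np.float32([ray(c,p[0],.048)[:2]*1000 for p in q])); print(n,r,cv2.boxPoints(r).round().tolist())
    if n=="top": cv2.imwrite("pics/f.png",cv2.resize(im[130:320,180:430],None,fx=3,fy=3))
E
```

```text
8.925 [ 0.585 -0.144  0.213] [-0.   0.9 -0.2]
top ((542.4578247070312, 142.31704711914062), (93.21743774414062, 104.20662689208984), 8.348185539245605) [[489.0, 187.0], [504.0, 84.0], [596.0, 98.0], [581.0, 201.0]]
scene ((552.33544921875, 135.02105712890625), (97.5318832397461, 123.7130126953125), 7.790537357330322) [[496.0, 190.0], [512.0, 67.0], [609.0, 80.0], [592.0, 203.0]]
```

View pics/f.png

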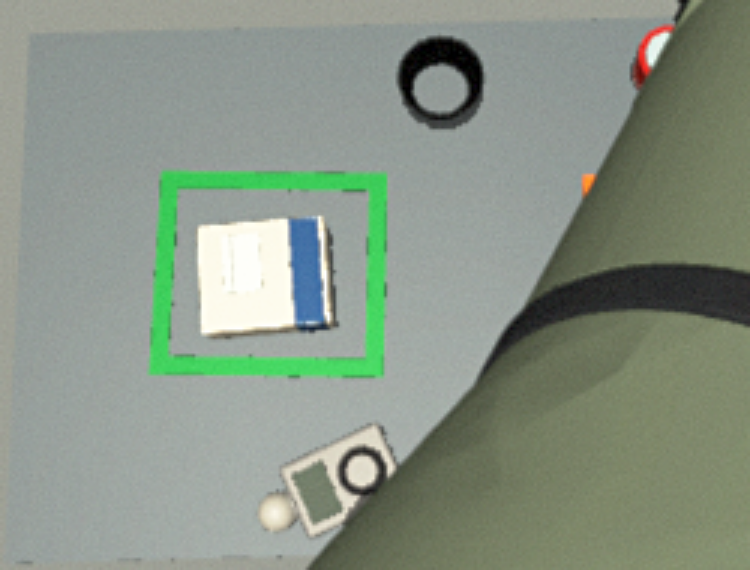

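The carton (pixels 197–335 by 215–335) lies flat and wholly inside the tape's inner edge. The meter and the far hood are where they began, and the robot is clear of everything. I'll hand it in.

```bash
python3 -c "
from workcell import job_done; print(job_done())"
```

```text
the job is handed in; nothing more can be done
None
```

I pushed the carton about 111 mm standing, with the fingers low and the tool tilted 28° so its body stayed off the top. I then pushed it over near its top, and it came down flat in one go inside the green frame. I handed the job in at about 9 s, with the arm raised clear.

- **Before tipping:** the carton stood at a frame y of about -0.0745 m. The two cameras agreed on this to about 2 mm.
- **After tipping:** the top view puts the lying carton at about x 489–596 mm and y 84–201 mm, centred at (0.542, 0.142). That is well within the tape and turned about 6° from the frame.
- **Disagreement:** the scene camera's outline of the lying carton came out too large, at 98 x 124 mm. My mask also took in the carton's side faces, so I relied on the top view and the picture.
- **Other things:** the meter, both hoods and the far hood's surroundings looked unmoved in the pictures, but I compared them by eye and did not measure them. In the last view the arm hid the near hood and partly hid the loupe. The near hood was in its place in the view taken just after the carton fell.

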